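# Find the balance point of a power-supply bar and set its hanging clip there

### The arm

A 6-joint arm with a two-finger parallel gripper is mounted at the origin on the work surface. World frame = base frame: x ahead of the robot, y to its left, z up, the work surface at z = 0. Lengths are in mm, angles in rad, forces in N, time in s.
With the tool pointing down it reaches from about 425 to 925 mm from the base axis. Payload 12.5 kg.
Tool frame: the origin (TCP) lies where the fingers leave the gripper's body, on its centre line; the fingertips stand 73 mm ahead of it and the grasp point (between the pads) lies manip.pinch_z ahead of it (manip.pinch_z is the distance from the TCP to the grasp point, in mm); z points along the fingers, y is the direction in which the jaws open and shut (so a half turn about z gives the same grasp; the last joint's range is limited). The gripper opens to 85 mm and grips with 20 to 120 N. Pads are 22 mm wide; open, the fingers measure 114 mm over their backs; the gripper's body (76 mm by 85 mm) begins 54 mm behind the grasp point. The pads swing forward as they close: fully open they stand 13 mm farther back than shut.
Start: joints at [1.217, 0.491, 1.559, -0, 1.092, -0.106], TCP at [153.274, 605.924, 303.927] pointing down, gripper open.
Joint ranges: [-3.1, 3.1], [-0.84, 2.19], [0.05, 2.79], [-1.13, 4.28], [0.06, 2.93], [-2.69, 2.69]. Speed limits (rad/s): [2.22, 2.22, 2.79, 3.14, 3.14, 3.14].

### API

Orientations are given as a 3x3 rotation matrix whose columns are the frame's x, y, z axes.
In Python, from plant import manip gives the robot as it stands. The module is installed in compiled form; this text tells all that it offers.
- The arm moves only by the tool play_rows, never from a script. Its arguments are lists of equal length, an entry for each row: "xyz": the shift along the world's x, y, z in mm, a list of three; "turn": the turn, a rotation vector about the world's x, y, z in degrees, a list of three. In form: {"xyz": [[tx, ty, tz], ...], "turn": [[wx, wy, wz], ...]}. A call has 1 to 12 rows; each row shifts and turns the commanded pose from where the row before left it; what a row does not reach is not made up. A row lasts 1/12 s, in which the tool goes at most 41.7 mm and 7.16 degrees, less where a joint would pass 70% of its speed; a pose out of reach is approached as far as the arm can. A call with a gripper value outside its range is refused whole. "gripper" is the closure, from -1 (fully open) to 1 (shut), set as the call begins (left out, the last holds). The fingers move at their own pace and stop on an object; the grip force is fixed at half the most. Time passes only in rows, so rows that do not move let the fingers close. It gives the time, the measured TCP pose, the force and the opening at its end, in the units of the state.
- manip.read_state(): the state, without advancing time (a new reading comes with each control period).
- manip.camera(name): name is "side" or "top"; returns the picture (400x640x3 uint8, red, green, blue); there is no depth.
- manip.camera_params(name): a dict with "fx", "fy", "cx", "cy" (pixels), "rvec" (rotation vector, rad) and "tvec" (3), from world to camera coordinates, as OpenCV has them. Camera axes: x right, y down, z forward; pixel columns grow to the right and rows downward; lengths in mm; the calibration is good to about 2 mm. A picture is of the moment at which its call begins. camera_params takes no time and is no camera call.
- manip.sign_off(): hands the job in, once; it reports no verdict.
The state is a dict: "time_s": time; "joints": joint angles; "joint_velocities": joint speeds; "joint_torque": joint torques, N m; "tool_pos": TCP position; "eef_rot": TCP orientation; "ft_force": force on the tool from outside, world axes, zero at the start; "torque": the same for the moment, N m; "grip_width": finger opening in mm.
Only numpy, scipy, OpenCV 4.12 (cv2) and the standard library are available. Lean on these libraries where they do the work, as an engineer would, in place of code of your own. Each camera call takes 0.05 s, during which the arm holds its last target.

### The job

Slide the power-supply bar along the ridge of its cradle with light fingertip pushes, never gripping or lifting it, until it balances level on the ridge by itself, clear of both rests. Then set the saddle clip upright astride the bar, straight above the ridge, and let go so that the bar stays balanced level with the clip on it. Be gentle and leave the meter, screwdriver and tray where they are.

Things in the scene. Friction and masses are not known exactly. Their poses are not given: they have to be found in the camera images.
- cradle: Fixed balance cradle: steel base 100 (x) by 270 (y) by 14 mm. A ridge stands across its middle: flat top 12 wide along y, 60 above the bench. Cheeks (inner faces at x = -22.5 and +22.5, 60 long, tops 68 high) guide the bar along the cradle's y. Low rests at y = -105 and +105, 20 long, tops 53 high, catch a bar that tips. Origin: underside centre, on the bench; z up.
- ridge_top (a point): Centre of the flat top of the ridge (fulcrum), 60 mm above the bench; axes as the cradle's.
- bar: Sealed aluminium bar, black end caps, 40 (x) by 300 (y) by 26 mm, 0.5 kg, lying across the ridge between the cheeks. A fixed hidden core puts its centre of mass up to 35 mm from mid-length, unknown. Starts heavy end down on a rest, tilted 0.065 rad. Sliding takes 3-12 N; over 20 N harms it. A fingertip on its end can wedge and hold it tilted: back off to see. Origin: underside centre; z up.
- clip_mid (a point): Loose 60 g hanging clip: steel saddle plate 58 (x) by 24 (y) by 5 mm, two legs 10 long at its x ends (48 clear between them), black square post 16 by 16, 34 high on top to grasp. Stands on its legs on the bench; sits astride the bar with the plate on its top, x axis across the bar. This point: middle of the post, 32 above the feet, 22 above the plate's underside; z up.
- meter: Bystander: grey hand-held meter lying on its back, 165 by 80 by 41. Origin: centre of its underside.
- screwdriver: Bystander: black-handled screwdriver lying on the bench. Origin on its underside.
- parts_tray: Bystander: grey open tray 120 by 160 by 35 with one divider. Origin: centre of its underside.

How it is judged (in metres and radians):
On the way:
1. the bar lies balanced level on the ridge with the robot off it (angle between bar's own z axis and vertical below 0.03 rad and height (world z) of bar between 0.055 and 0.066 m and contact force between bar and the arm below 0.05 N and contact force between bar and the fingers below 0.05 N), for 0.5 s.
At the end, for the whole second after the job is handed in: The bar lies at rest on the ridge, level within 0.03 rad, along the cradle within 0.12 rad; the clip sits astride it, plate on the bar's top (within 3 mm), upright within 0.08 rad, within 10 mm of the ridge's middle along the cradle (angle between bar's own z axis and vertical below 0.03 rad and height (world z) of bar between 0.055 and 0.066 m and angle between the y axis of bar and the y axis of cradle, either way round below 0.12 rad and linear speed of bar below 0.01 m/s and y of clip_mid in the frame of ridge_top between -0.01 and 0.01 m and z of clip_mid in the frame of bar between 0.045 and 0.051 m and angle between clip_mid's own z axis and vertical below 0.08 rad); the robot touches nothing.
It fails at once if the robot presses on the bar with more than 20 N (or grips it) (contact force between bar and the arm above 20 N or contact force between bar and the fingers above 20 N).
It fails at once if the bar is pressed on the cradle with more than 25 N (contact force between bar and cradle above 25 N).
It fails at once if the bar is lifted, tipped or knocked off the cradle (height (world z) of bar above 0.075 m or height (world z) of bar below 0.035 m or angle between bar's own z axis and vertical above 0.2 rad).
It fails at once if a bystander is moved (distance of any of meter, screwdriver, parts_tray from where it was at the start of the episode above 0.03 m).
It also fails if it takes over 72 s, if anything falls off the work surface, if the arm or the gripper's body presses on something with over 40 N, if the wrist force passes 120 N, or if a joint passes its speed limit or range.

## Working session

There is one attempt and no reset: what is moved stays moved. The work goes in short steps, Python scripts to look and compute and a tool call to move; the robot and the scene stay as the last step left them, time stands still between calls to the robot, and variables do not carry over. Pictures are saved under pics/ and viewed, and the job is handed in when it is done.

Besides the shell and the picture viewer there is one more tool, called after ">>>" as name(argument=value, ...) on one line, values as JSON. play_rows: Moves the arm, as the interface text tells. Its arguments: {"type":"object","properties":{"xyz":{"type":"array","items":{"type":"array","items":{"type":"number"}}},"turn":{"type":"array","items":{"type":"array","items":{"type":"number"}}},"gripper":{"type":"number"}},"required":["xyz","turn"]}

```bash
mkdir -p pics; cat > h.py <<'E'
import numpy as np, cv2
from plant import manip
def P(n):
    p=manip.camera_params(n);K=np.array([[p['fx'],0,p['cx']],[0,p['fy'],p['cy']],[0,0,1.]])
    return K,np.array(p['rvec'],float).reshape(3),np.array(p['tvec'],float).reshape(3)
def ray(n,u,v,z):
    K,r,t=P(n);R=cv2.Rodrigues(r)[0];c=-R.T@t;d=R.T@np.linalg.inv(K)@np.array([u,v,1.])
    return c+d*(z-c[2])/d[2]
def proj(n,X):
    K,r,t=P(n);return cv2.projectPoints(np.array(X,float).reshape(-1,1,3),r,t,K,None)[0].reshape(-1,2)
def snap(n,f):
    im=manip.camera(n);cv2.imwrite('pics/'+f,im[:,:,::-1]);return im
def crop(im,f,u0,v0,u1,v1,s):
    cv2.imwrite('pics/'+f,cv2.resize(im[v0:v1,u0:u1,::-1],None,fx=s,fy=s,interpolation=cv2.INTER_CUBIC))
E
python3 - <<'E'
from h import *
snap('top','t0.png');snap('side','s0.png')
for n in('top','side'):
    K,r,t=P(n);R=cv2.Rodrigues(r)[0];print(n,-R.T@t,R[2],K[0,0])
s=manip.read_state();print(s,manip.pinch_z)
E
```

```text
top [ 502.25040459  -34.20697618 1452.90425603] [ 0.05980003  0.01555822 -0.99808912] 514.0649363254643
side [411.02468557 559.9474097  725.02658458] [ 0.22400236 -0.64526921 -0.73037702] 365.608360065061
{'time_s': 0.1, 'joints': array([ 1.21737027e+00,  4.91503673e-01,  1.55939991e+00,  8.30575404e-06,
        1.09170499e+00, -1.05583657e-01]), 'joint_velocities': array([-0.00015806, -0.00090987, -0.00127857, -0.00049895,  0.00072493,
       -0.00182011]), 'joint_torque': array([ 2.33357860e-03, -6.19447303e+01, -2.62023085e+01, -1.02672523e-04,
        2.88768875e-03,  1.42762738e-05]), 'tool_pos': array([153.24155459, 605.786914  , 303.37948499]), 'eef_rot': array([[-9.69443005e-01,  2.45316390e-01, -3.58538719e-04],
       [ 2.45316625e-01,  9.69442546e-01, -9.50575651e-04],
       [ 1.14390902e-04, -1.00948442e-03, -9.99999484e-01]]), 'ft_force': array([-0.28143758, -0.36562161, -1.01752487]), 'torque': array([-0.02554152, -0.04974658, -0.03968526]), 'grip_width': 85.33957050507357} 53.900000000000006
```

View pics/t0.png

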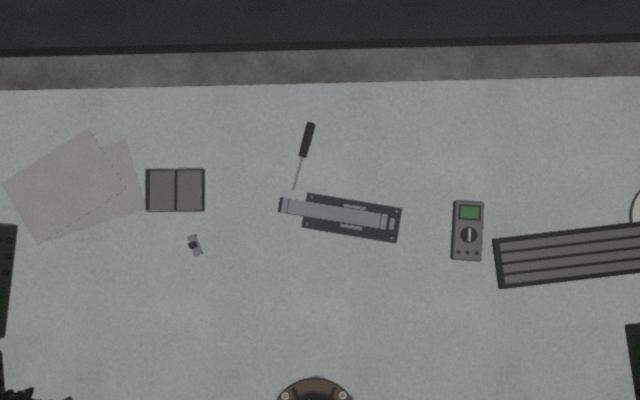

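View pics/s0.png

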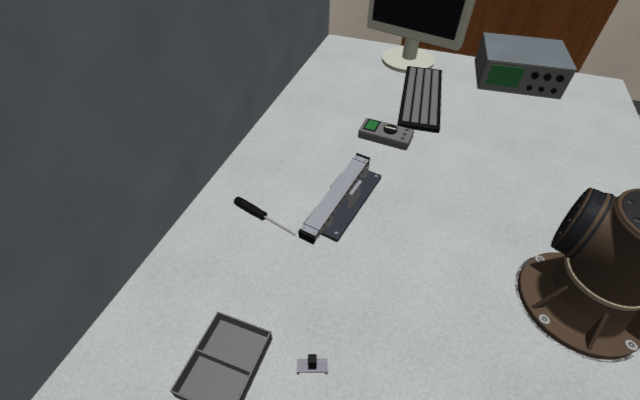

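```bash
python3 - <<'E'
from h import *
a=cv2.imread('pics/t0.png')[:,:,::-1];b=cv2.imread('pics/s0.png')[:,:,::-1]
crop(a,'t0c.png',260,180,420,260,5);crop(b,'s0c.png',280,140,400,250,5);crop(a,'t0k.png',175,220,215,270,10);crop(b,'s0k.png',280,340,350,390,10)
print(proj('top',[[0,0,0],[153,606,300]]),proj('side',[[0,0,0],[153,606,300]]))
for u,v in((309,193),(402,208),(397,243),(303,227)):print(ray('top',u,v,14))
print(ray('top',195,244,20),ray('side',312,361,32))
E
```

```text
[[313.85622155 422.68573913]
 [ 37.03742923 403.41045679]] [[576.58033961 301.61948604]
 [683.02156301 837.7520799 ]]
[635.97195569   1.97624797  14.        ]
[ 588.77835398 -257.44510001   14.        ]
[ 491.36754205 -240.80382714   14.        ]
[540.7648601   20.44111976  14.        ]
[498.71598127 322.69277579  20.        ] [496.21598899 326.00139508  32.        ]
```

View pics/t0c.png

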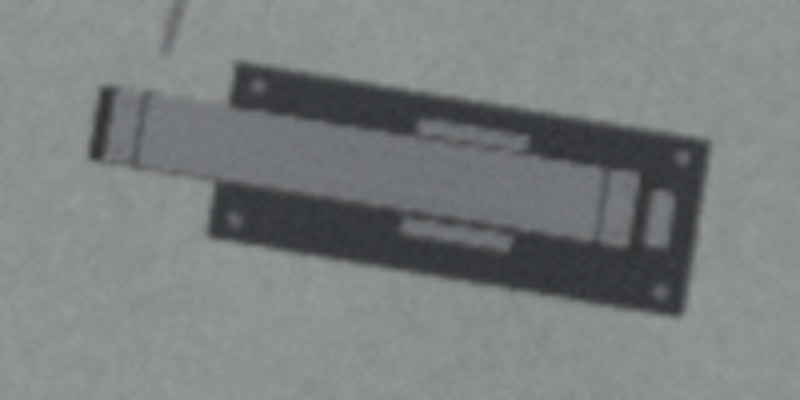

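View pics/s0c.png

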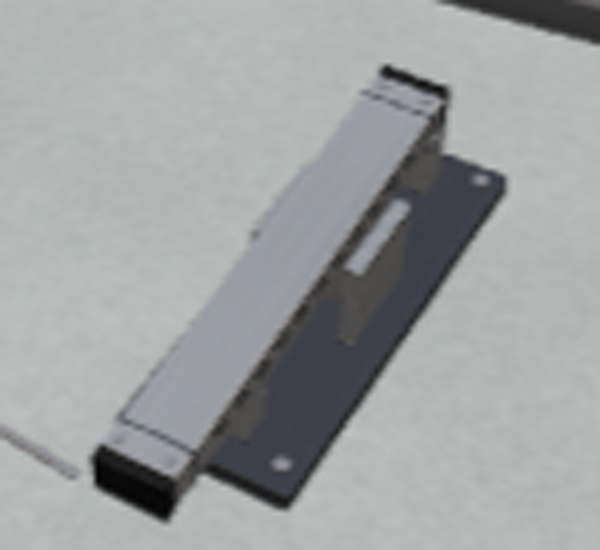

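View pics/t0k.png

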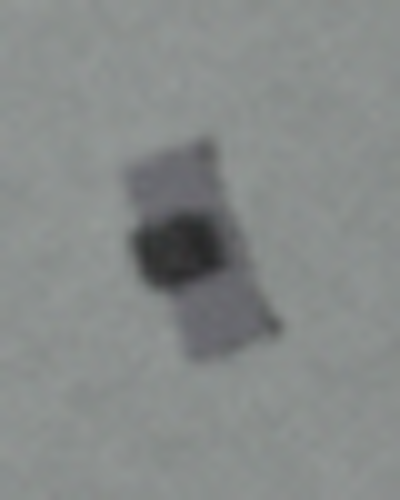

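View pics/s0k.png

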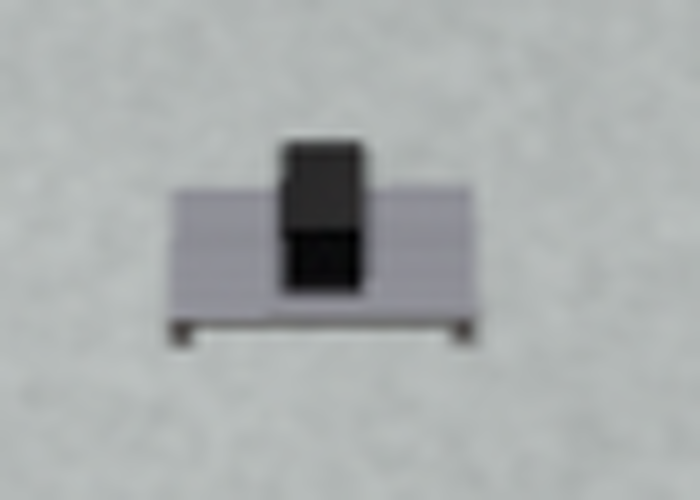

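```bash
cat >> h.py <<'E'
from scipy.optimize import least_squares
def fit(body,obs,x0,f):
    # obs: list (cam, model pt, uv)
    fun=lambda q:np.concatenate([proj(c,f(q,m))[0]-np.array(uv) for c,m,uv in obs])
    r=least_squares(fun,x0);print(body,r.x,'\n',r.fun.reshape(-1,2).round(1));return r.x
def planar(q,m):
    c,s=np.cos(q[2]),np.sin(q[2]);return np.array([q[0]+c*m[0]-s*m[1],q[1]+s*m[0]+c*m[1],m[2]])
E
python3 - <<'E'
from h import *
T=lambda u,v:(260+u/5-.4,180+v/5-.4); S=lambda u,v:(280+u/5-.4,140+v/5-.4)
ob=[('top',(50,135,14),T(237,63)),('top',(50,-135,14),T(710,142)),('top',(-50,-135,14),T(684,316)),('top',(-50,135,14),T(209,236)),
('side',(-50,135,14),S(287,500)),('side',(-50,-135,14),S(507,184))]
q=fit('cradle',ob,[570,-120,0.17],planar)
fit('cradle top only',ob[:4],[570,-120,0.17],planar)
# bar: along cradle, tilt .064, s = offset of mid bar
def bar(p,m):
    t=p[1]; y=p[0]+m[1]*np.cos(t)-m[2]*np.sin(t); z0=60+(p[0]+6)*np.tan(t)
    return planar(q,(m[0]+p[2],y,z0+m[1]*np.sin(t)+m[2]*np.cos(t)))
ob=[('top',(20,150,26),T(115,88)),('top',(-20,150,26),T(103,162)),('top',(20,-150,26),T(640,173)),('top',(-20,-150,26),T(631,249)),
('side',(20,150,26),S(95,457)),('side',(-20,150,26),S(176,486)),('side',(-20,-150,26),S(448,93)),('side',(20,-150,26),S(384,68))]
b=fit('bar',ob,[40,.064,0],bar)
fit('bartop',ob[:4],[40,.064,0],bar)
print('right end mid', bar(b,(0,-150,13)),bar(b,(0,-150,26)),bar(b,(0,-150,0)))
C=lambda u,v:(175+u/10-.45,220+v/10-.45);D=lambda u,v:(280+u/10-.45,340+v/10-.45)
ob=[('top',(29,12,15),C(122,172)),('top',(29,-12,15),C(212,140)),('top',(-29,-12,15),C(280,325)),('top',(-29,12,15),C(190,362)),
('side',(8,8,49),D(283,233)),('side',(-8,8,49),D(363,233)),('side',(-8,-8,49),D(363,143)),('side',(8,-8,49),D(283,143)),('side',(29,-12,15),D(173,190)),('side',(-29,-12,15),D(473,187)),('side',(29,12,15),D(168,318)),('side',(-29,12,15),D(478,318))]
fit('clip',ob,[497,325,.3],planar);fit('clip side',ob[4:],[497,325,.3],planar)
E
```

```text
cradle [ 5.64919647e+02 -1.14917026e+02 -1.86613862e-01] 
 [[-0.3 -0.3]
 [ 0.2 -0.1]
 [-0.3  0.4]
 [-0.7  0.2]
 [-0.1 -0.3]
 [ 0.2 -1.4]]
cradle top only [ 5.65134415e+02 -1.15748468e+02 -1.84260627e-01] 
 [[-0.1 -0.2]
 [ 0.5 -0.3]
 [ 0.1  0.3]
 [-0.4  0.3]]
bar [49.37309593 -0.05935921 -1.04422304] 
 [[-2.6 -0.1]
 [-2.7 -0.3]
 [ 3.3  1.1]
 [ 2.7  0.9]
 [-0.6 -0.4]
 [-1.7  1. ]
 [ 0.7 -0.5]
 [ 0.1 -0.3]]
bartop [54.30936214  0.34654692 -1.54206213] 
 [[ 0.1 -1.7]
 [-0.2 -1. ]
 [ 0.3  1.8]
 [-0.2  1.1]]
right end mid [ 545.41608188 -212.58569307   78.5849883 ] [ 545.55916773 -211.82786621   91.56209217] [ 545.27299604 -213.34351994   65.60788443]
clip [4.96304545e+02 3.26757924e+02 3.49345327e-01] 
 [[-0.3 -0. ]
 [-1.3  0.1]
 [-1.   1. ]
 [ 0.   0.4]
 [-0.5 -0.4]
 [ 0.4 -0.4]
 [ 0.3 -0.4]
 [-0.4 -0.4]
 [-0.3 -0.3]
 [ 0.2 -0.1]
 [-0.2  0.1]
 [ 0.  -0. ]]
clip side [4.96089584e+02 3.27131126e+02 3.50791588e-01] 
 [[-0.4 -0.1]
 [ 0.5 -0.2]
 [ 0.4 -0.2]
 [-0.4 -0.1]
 [-0.2 -0.1]
 [ 0.2  0.1]
 [-0.1  0.3]
 [ 0.1  0.2]]
```

```bash
python3 - <<'E'
from h import *
a=cv2.imread('pics/t0.png')[:,:,::-1];b=cv2.imread('pics/s0.png')[:,:,::-1]
g=lambda im:np.clip(255*(im/255.)**.5,0,255).astype(np.uint8)
A=[cv2.resize(g(x),(390,290),interpolation=cv2.INTER_NEAREST) for x in (a[190:220,270:310],a[208:238,372:412],b[212:250,292:343],b[150:176,348:383])]
cv2.imwrite('pics/z.png',np.vstack([np.hstack(A[:2]),np.hstack(A[2:])])[:,:,::-1])
E
```

```text
(no output)
```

View pics/z.png

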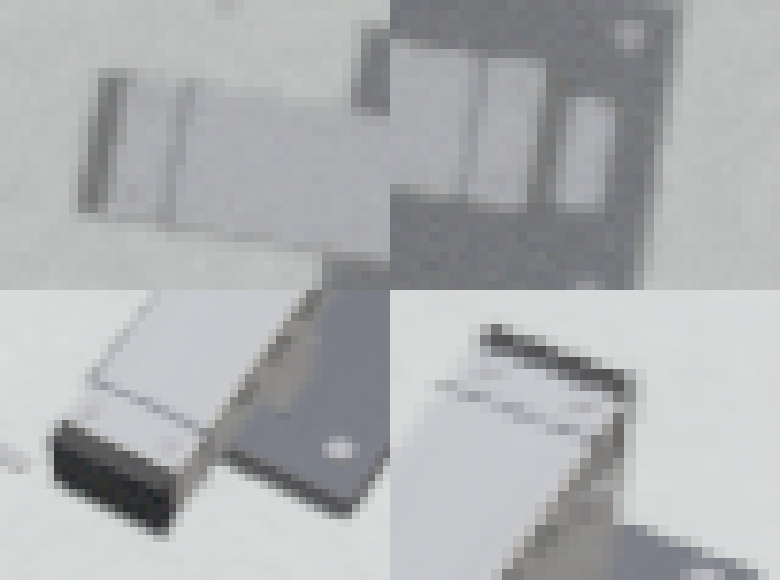

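```bash
cat >> h.py <<'E'
CR=np.array([565.0,-115.3,-0.1855])
def barm(p,m):
    t=p[1]; y=p[0]+m[1]*np.cos(t)-m[2]*np.sin(t); z0=60+abs(np.tan(t))*0+(p[0]-6*np.sign(t)*-1)*np.tan(t)
    return planar(CR,(m[0]+p[2],y,z0+m[1]*np.sin(t)+m[2]*np.cos(t)))
E
python3 - <<'E'
from h import *
T=lambda u,v:(260+u/5-.4,180+v/5-.4); S=lambda u,v:(280+u/5-.4,140+v/5-.4)
for t0 in(.064,-.064,None):
  def f(p,m): 
    return barm((p[0],p[3] if t0 is None else t0,p[2]),(m[0],np.sign(m[1])*(150-(p[1] if abs(m[1])<150 else 0)),m[2]))
  ob=[('top',(20,149,26),T(115,88)),('top',(-20,149,26),T(103,162)),('top',(20,-149,26),T(640,173)),('top',(-20,-149,26),T(631,249)),
('side',(20,149,26),S(95,457)),('side',(-20,149,26),S(176,486)),('side',(-20,-149,26),S(448,93)),('side',(20,-149,26),S(384,68)),
('top',(20,150,26),(270+98/9.75-.5,190+70/9.667-.5)),('top',(-20,150,26),(270+78/9.75-.5,190+212/9.667-.5)),
('side',(20,150,0),(292+55/7.65-.5,212+(485-290)/7.63-.5)),('side',(-20,150,0),(292+165/7.65-.5,212+(535-290)/7.63-.5)),
('side',(20,-150,26),(348+(485-390)/11.14-.5,150+(325-290)/11.15-.5)),('side',(-20,-150,26),(348+(632-390)/11.14-.5,150+(375-290)/11.15-.5))]
  b=fit('bar',ob,[40,5,0]+([-.01] if t0 is None else []),f)
  print('ends', [f(b,(0,y,13)).round(1) for y in(-150,150)])
E
```

```text
bar [54.86553664  0.49665164 -3.33984141] 
 [[-4.  -0.1]
 [-4.2 -0. ]
 [ 1.7  1.9]
 [ 1.1  1.5]
 [-0.4 -6.8]
 [-1.1 -5.4]
 [ 0.5  3.5]
 [ 0.   3.6]
 [-1.2  0.3]
 [-1.7  0.5]
 [-0.7 -4.9]
 [ 0.1 -4.3]
 [ 0.5  4.1]
 [ 0.6  4.5]]
ends [array([ 544.1, -208.7,   67.3]), array([599.3,  85.5,  86.5])]
bar [50.21491771  5.50275446 -0.71978646] 
 [[-0.8  0.1]
 [-0.9 -0. ]
 [ 1.1  0.5]
 [ 0.4  0.3]
 [ 0.4 -1.9]
 [-0.7 -0.6]
 [-0.4  0.5]
 [-1.1  0.6]
 [ 0.3  0.3]
 [-0.2  0.2]
 [-0.2  0.3]
 [ 0.1  0.8]
 [ 0.2 -0. ]
 [ 0.4  0.3]]
ends [array([ 546.1, -212.1,   79.7]), array([601.3,  82.1,  60.5])]
bar [49.81321073  5.93879088 -0.49160784 -0.07721679] 
 [[-0.4  0.2]
 [-0.6 -0. ]
 [ 0.9  0.4]
 [ 0.3  0.1]
 [ 0.5 -1.4]
 [-0.6 -0.2]
 [-0.5  0.2]
 [-1.2  0.3]
 [ 0.5  0.3]
 [-0.   0.2]
 [-0.2  0.8]
 [ 0.2  1.2]
 [ 0.2 -0.5]
 [ 0.4 -0.1]]
ends [array([ 546.3, -212.3,   81.1]), array([601.5,  81.7,  58. ])]
```

>>> play_rows(gripper=1, xyz=[[26,-28,0],[26,-28,0],[26,-28,0],[26,-28,0],[26,-28,0],[26,-28,0],[26,-28,0],[26,-28,0],[26,-28,0],[26,-28,0],[26,-28,0],[26,-28,0]], turn=[[0,0,-5],[0,0,-5],[0,0,-5],[0,0,-5],[0,0,-5],[0,0,-5],[0,0,-5],[0,0,-5],[0,0,-5],[0,0,-5],[0,0,-5],[0,0,-5]])

```text
time_s: 1.1
tool_pos: [466.2, 268.3, 303.8]
eef_rot: [[-0.268, 0.963, -0.0], [0.963, 0.268, -0.0], [-0.0, -0.0, -1.0]]
ft_force: [1.3, 0.9, -0.7]
grip_width: 0.3
```

>>> play_rows(xyz=[[26,-28,-10],[26,-28,-10],[26,-28,-10],[26,-28,-10],[26,-28,-10],[0,0,-30],[0,0,0],[0,0,0]], turn=[[0,0,-5],[0,0,-5],[0,0,-5],[0,0,-5],[0,0,-5],[0,0,-1.4],[0,0,0],[0,0,0]])

```text
time_s: 1.77
tool_pos: [594.6, 129.8, 222.8]
eef_rot: [[0.183, 0.983, -0.004], [0.983, -0.183, -0.0], [-0.001, -0.004, -1.0]]
ft_force: [-0.4, 0.6, 0.4]
grip_width: 0.2
```

>>> play_rows(xyz=[[14,-13,0],[0,0,-30],[0,0,-30],[0,0,-20],[0,0,-10],[0,0,0]], turn=[[-3.93,0.74,0],[-3.93,0.74,0],[0,0,0],[0,0,0],[0,0,0],[0,0,0]])

```text
time_s: 2.27
tool_pos: [608.6, 117.9, 133.4]
eef_rot: [[0.18, 0.983, -0.027], [0.974, -0.182, -0.137], [-0.14, -0.002, -0.99]]
ft_force: [-0.2, -0.1, -0.1]
grip_width: 0.2
```

```bash
cat >> h.py <<'E'
def look(k):
    a=manip.camera('side');b=manip.camera('top')
    A=cv2.resize(a[110:260,260:420],(640,600),interpolation=cv2.INTER_CUBIC)
    B=cv2.resize(b[170:260,260:420],(800,450),interpolation=cv2.INTER_CUBIC)
    cv2.imwrite(f'pics/s{k}.png',A[:,:,::-1]);cv2.imwrite(f'pics/t{k}.png',B[:,:,::-1])
    s=manip.read_state();print(s['time_s'],s['tool_pos'].round(1),s['ft_force'].round(1))
E
python3 -c "
from h import *
look(1)"
```

```text
2.3667 [609.6 117.5 135.5] [ 0.1 -0.4  0.1]
```

View pics/s1.png

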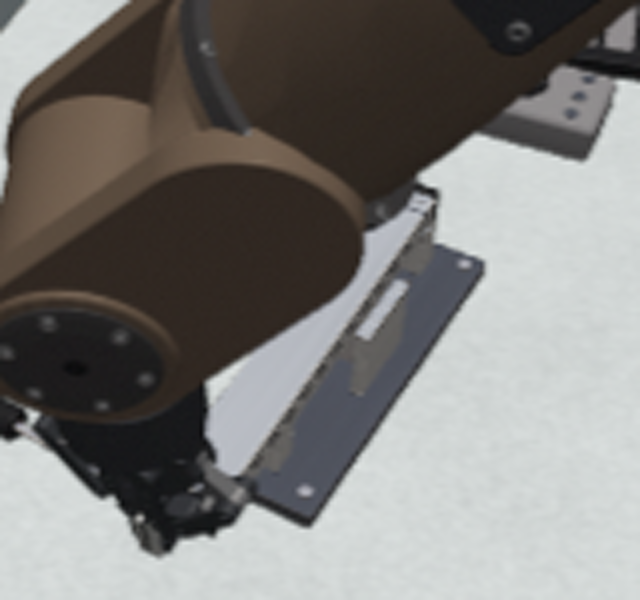

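View pics/t1.png

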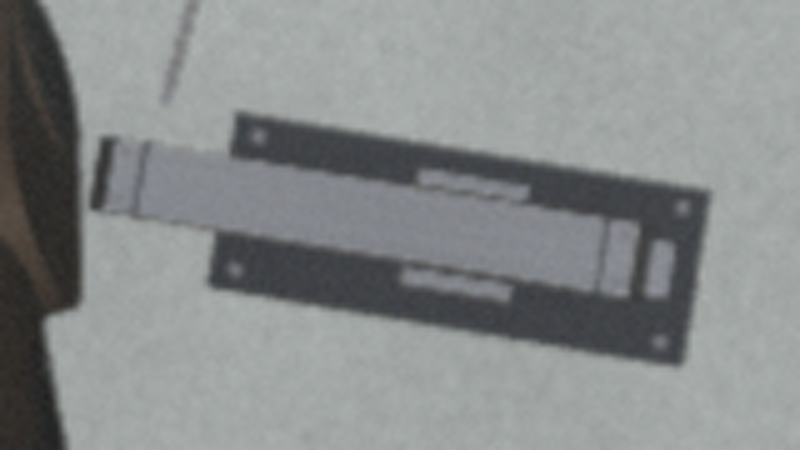

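>>> play_rows(xyz=[[-0.74,-3.93,-1],[-0.74,-3.93,-1],[-0.74,-3.93,0],[-0.18,-0.98,0],[-0.18,-0.98,0],[-0.18,-0.98,0],[-0.18,-0.98,0],[-0.18,-0.98,0],[-0.18,-0.98,0]], turn=[[0,0,0],[0,0,0],[0,0,0],[0,0,0],[0,0,0],[0,0,0],[0,0,0],[0,0,0],[0,0,0]])

```text
time_s: 3.12
tool_pos: [606.6, 99.9, 132.6]
eef_rot: [[0.182, 0.983, -0.023], [0.974, -0.184, -0.136], [-0.138, 0.002, -0.99]]
ft_force: [2.5, 7.4, 4.2]
grip_width: -0.0
```

>>> play_rows(xyz=[[-0.22,-1.18,0],[-0.22,-1.18,0],[-0.22,-1.18,0],[-0.22,-1.18,0],[-0.22,-1.18,0],[-0.22,-1.18,0],[-0.22,-1.18,0],[-0.22,-1.18,0],[-0.22,-1.18,0],[-0.22,-1.18,0]], turn=[[0,0,0],[0,0,0],[0,0,0],[0,0,0],[0,0,0],[0,0,0],[0,0,0],[0,0,0],[0,0,0],[0,0,0]])

```text
time_s: 3.95
tool_pos: [604.6, 88.3, 132.9]
eef_rot: [[0.182, 0.983, -0.022], [0.974, -0.184, -0.136], [-0.137, 0.003, -0.991]]
ft_force: [1.3, 8.5, 6.1]
grip_width: 0.3
```

```bash
python3 -c "
from h import *
look(2)"
```

```text
4.05 [604.5  88.1 132.8] [1.3 6.2 4. ]
```

View pics/t2.png

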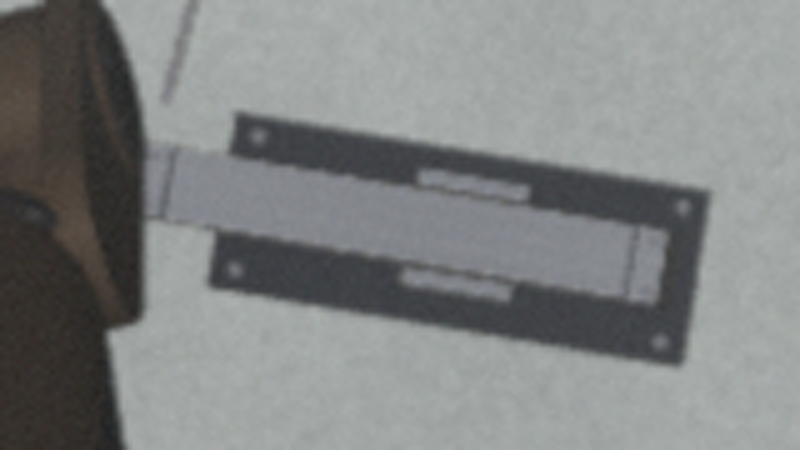

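View pics/s2.png

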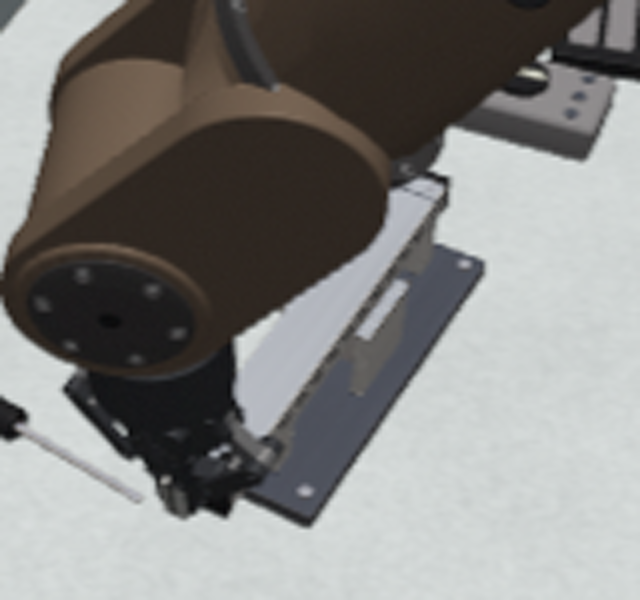

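```bash
cat >> h.py <<'E'
def pred(s,cap=5.5):
    for t in(-.064,0,.064):
        f=lambda x,y:barm((s,t or 1e-9,-.7),(x,y,26))
        print(t,'side crop',[((proj('side',f(x,-150+cap))[0]-[260,110]+.5)*4).round(0) for x in(-20,20)],'top crop',[((proj('top',f(x,-150+cap))[0]-[260,170]+.5)*5).round(0) for x in(-20,20)])
E
python3 -c "
from h import *
pred(50);pred(35)"
```

```text
-0.064 side crop [array([437., 197.]), array([383., 177.])] top crop [array([634., 301.]), array([646., 226.])]
0 side crop [array([437., 202.]), array([384., 183.])] top crop [array([636., 302.]), array([648., 227.])]
0.064 side crop [array([437., 208.]), array([384., 188.])] top crop [array([638., 302.]), array([649., 228.])]
-0.064 side crop [array([447., 183.]), array([393., 164.])] top crop [array([663., 306.]), array([675., 231.])]
0 side crop [array([447., 190.]), array([394., 171.])] top crop [array([664., 306.]), array([676., 232.])]
0.064 side crop [array([446., 196.]), array([393., 177.])] top crop [array([665., 307.]), array([677., 233.])]
```

>>> play_rows(xyz=[[0.9,4.9,0],[0.9,4.9,0],[0,0,0],[0,0,0]], turn=[[0,0,0],[0,0,0],[0,0,0],[0,0,0]])

```text
time_s: 4.38
tool_pos: [605.5, 97.5, 131.7]
eef_rot: [[0.182, 0.983, -0.026], [0.973, -0.183, -0.137], [-0.139, -0.001, -0.99]]
ft_force: [-0.1, -0.6, -0.7]
grip_width: -0.0
```

```bash
cat >> h.py <<'E'
def look2(k):
    a=manip.camera('side');b=manip.camera('top')
    cv2.imwrite(f'pics/S{k}.png',a[:,:,::-1]);cv2.imwrite(f'pics/T{k}.png',b[:,:,::-1])
    A=cv2.resize(a[140:230,320:400],(480,540),interpolation=cv2.INTER_CUBIC)
    cv2.imwrite(f'pics/s{k}.png',A[:,:,::-1])
    s=manip.read_state();print(s['time_s'],s['tool_pos'].round(1),s['ft_force'].round(1))
E
python3 -c "
from h import *
look2(3)"
```

```text
4.4833 [605.5  97.2 131.8] [-0.9  0.7 -1.2]
```

View pics/s3.png

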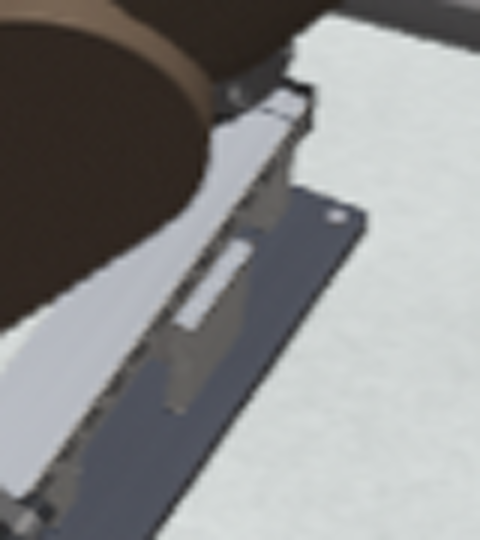

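```bash
cat >> h.py <<'E'
def ov(k,s):
    a=cv2.imread(f'pics/S{k}.png')[130:250,290:400];sc=5
    out=[]
    for t in(-.064,0,.064):
        A=cv2.resize(a,None,fx=sc,fy=sc,interpolation=cv2.INTER_CUBIC)
        A=A[:, :]
        for z,col in((26,(0,0,255)),(0,(0,255,0))):
            p=[((proj('side',barm((s,t or 1e-9,-.7),(-20,y,z)))[0]-[290,130]+.5)*sc).astype(int) for y in(-150,150)]
            cv2.line(A,tuple(p[0]),tuple(p[1]),col,1)
            q=[((proj('side',barm((s,t or 1e-9,-.7),(x,-150,z)))[0]-[290,130]+.5)*sc).astype(int) for x in(-20,20)]
            cv2.line(A,tuple(q[0]),tuple(q[1]),col,1)
        out.append(A[:, 130:530])
    cv2.imwrite(f'pics/o{k}.png',np.hstack(out[:2]));cv2.imwrite(f'pics/p{k}.png',np.hstack(out[1:]))
E
python3 -c "
from h import *
import shutil
ov(3,36)
shutil.copy('pics/s0.png','pics/S0.png');ov(0,50)"
```

```text
(no output)
```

View pics/o3.png

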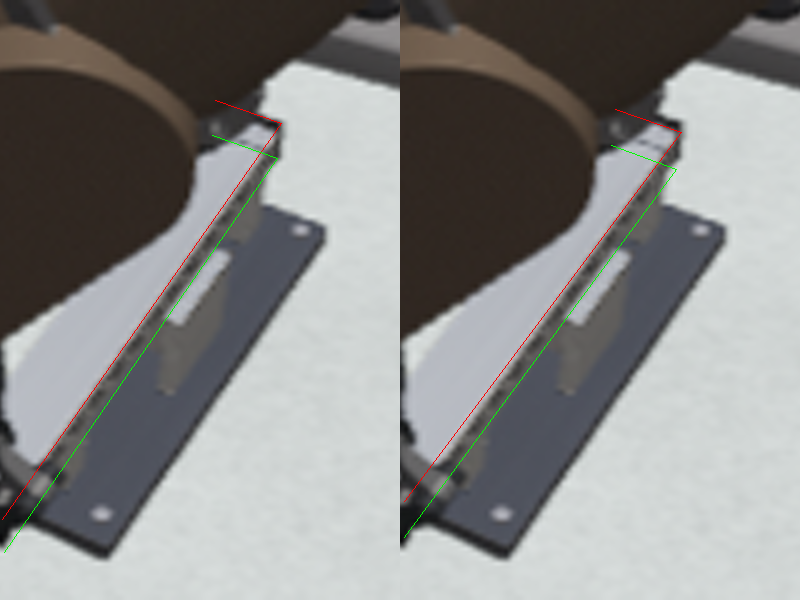

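View pics/o0.png

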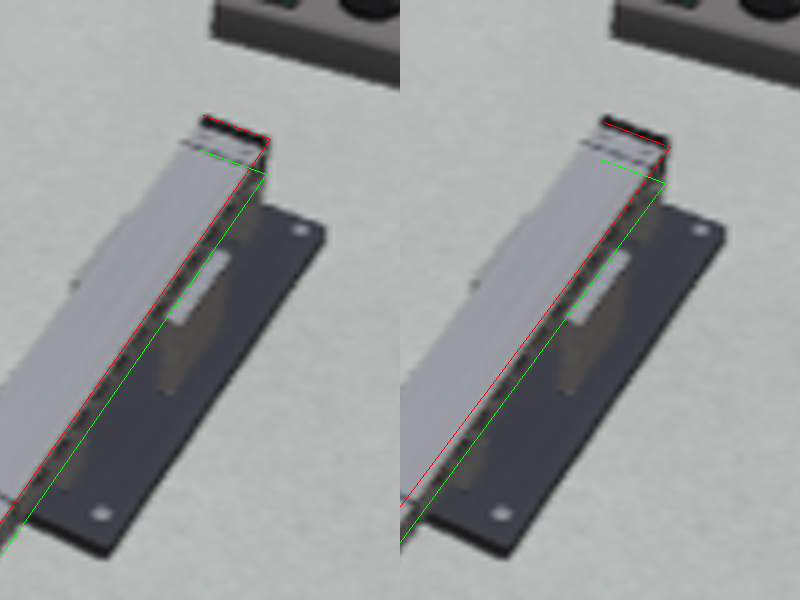

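>>> play_rows(xyz=[[-0.74,-3.93,0],[-0.74,-3.93,0],[-0.24,-1.28,0],[-0.24,-1.28,0],[-0.24,-1.28,0],[-0.24,-1.28,0],[-0.24,-1.28,0],[-0.24,-1.28,0],[-0.24,-1.28,0],[0.9,4.9,0],[0.9,4.9,0],[0,0,0]], turn=[[0,0,0],[0,0,0],[0,0,0],[0,0,0],[0,0,0],[0,0,0],[0,0,0],[0,0,0],[0,0,0],[0,0,0],[0,0,0],[0,0,0]])

```text
time_s: 5.48
tool_pos: [604.2, 90.9, 131.8]
eef_rot: [[0.182, 0.983, -0.026], [0.973, -0.183, -0.137], [-0.139, -0.0, -0.99]]
ft_force: [-0.7, 1.0, 0.8]
grip_width: 0.0
```

```bash
python3 -c "
from h import *
look2(4);ov(4,29.5)"
```

```text
5.5833 [604.1  90.4 131.8] [-0.2 -0.4 -1. ]
```

View pics/o4.png

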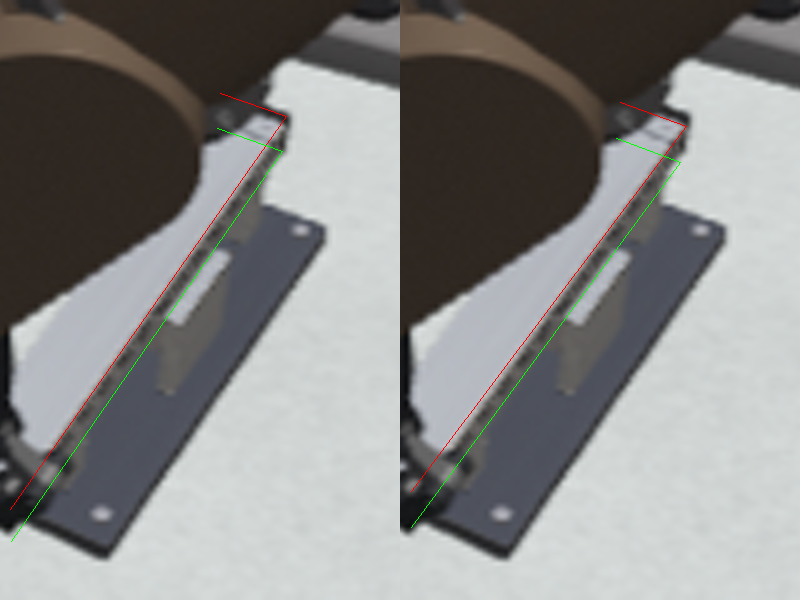

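Still tilted (edge follows the left, tilted overlay; s≈29.5). Another step.

>>> play_rows(xyz=[[-0.74,-3.93,0],[-0.74,-3.93,0],[-0.24,-1.28,0],[-0.24,-1.28,0],[-0.24,-1.28,0],[-0.24,-1.28,0],[-0.24,-1.28,0],[-0.24,-1.28,0],[-0.24,-1.28,0],[0.9,4.9,0],[0.9,4.9,0],[0,0,0]], turn=[[0,0,0],[0,0,0],[0,0,0],[0,0,0],[0,0,0],[0,0,0],[0,0,0],[0,0,0],[0,0,0],[0,0,0],[0,0,0],[0,0,0]])

```text
time_s: 6.58
tool_pos: [602.9, 83.9, 131.8]
eef_rot: [[0.182, 0.983, -0.026], [0.973, -0.183, -0.137], [-0.139, -0.0, -0.99]]
ft_force: [-1.0, -1.0, -0.4]
grip_width: 0.0
```

```bash
python3 -c "
from h import *
look2(5);ov(5,22.5)"
```

```text
6.6833 [602.8  83.4 131.8] [ 1.1  0.3 -0.3]
```

View pics/o5.png

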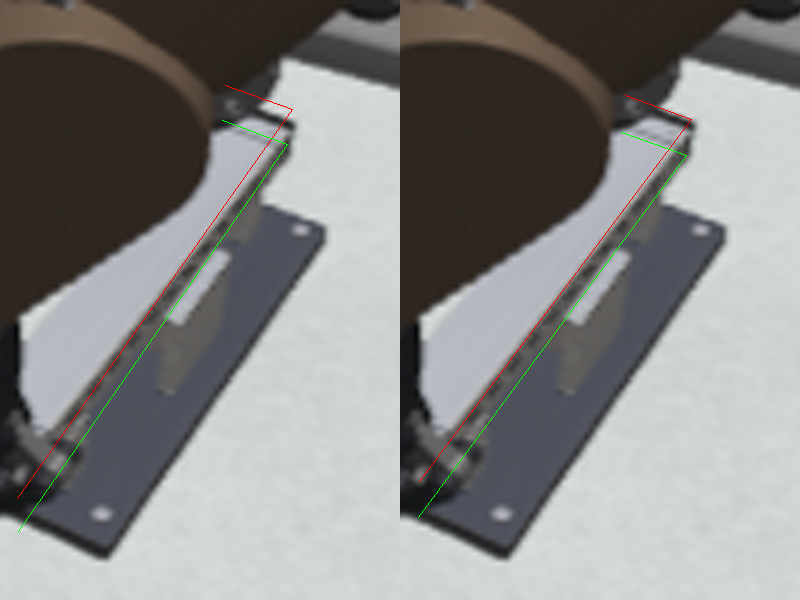

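View pics/p5.png

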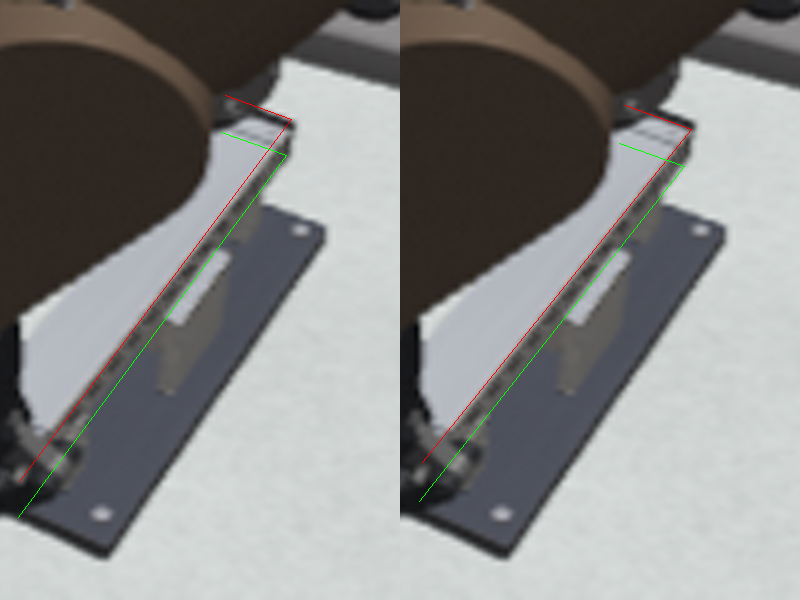

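>>> play_rows(xyz=[[-0.74,-3.93,-1],[-0.74,-3.93,0],[-0.18,-0.98,0],[-0.18,-0.98,0],[-0.18,-0.98,0],[-0.18,-0.98,0],[-0.1,-0.5,0],[0.9,4.9,0],[0.9,4.9,0],[1.8,9.8,0],[3.6,19.7,0],[3.6,19.7,0]], turn=[[0,0,0],[0,0,0],[0,0,0],[0,0,0],[0,0,0],[0,0,0],[0,0,0],[0,0,0],[0,0,0],[0,0,0],[0,0,0],[0,0,0]])

```text
time_s: 7.68
tool_pos: [611.5, 130.9, 130.9]
eef_rot: [[0.183, 0.983, -0.026], [0.973, -0.185, -0.137], [-0.139, -0.0, -0.99]]
ft_force: [-0.5, -0.8, 1.2]
grip_width: 0.1
```

>>> play_rows(xyz=[[0,35,10],[0,35,20],[0,35,20],[0,35,0],[0,35,0],[0,0,0]], turn=[[3.93,-0.74,0],[3.93,-0.74,0],[0,0,0],[0,0,0],[0,0,0],[0,0,0]])

```text
time_s: 8.18
tool_pos: [610.4, 311.2, 181.4]
eef_rot: [[0.179, 0.984, 0.002], [0.984, -0.179, 0.001], [0.002, 0.001, -1.0]]
ft_force: [0.3, 0.1, -0.1]
grip_width: -0.1
```

```bash
python3 -c "
from h import *
look2(6);ov(6,20)"
```

```text
8.2833 [610.6 306.9 180.6] [ 0.3 -0.2 -0.6]
```

View pics/o6.png

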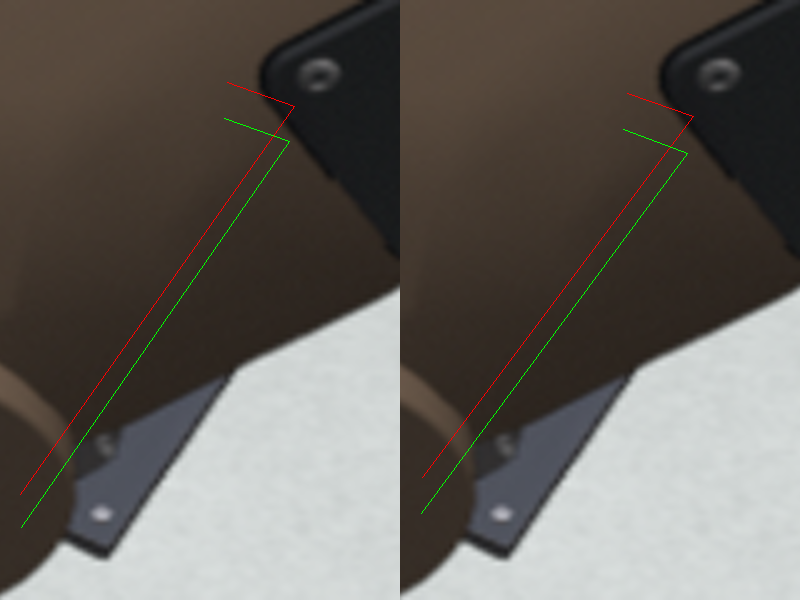

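View pics/p6.png

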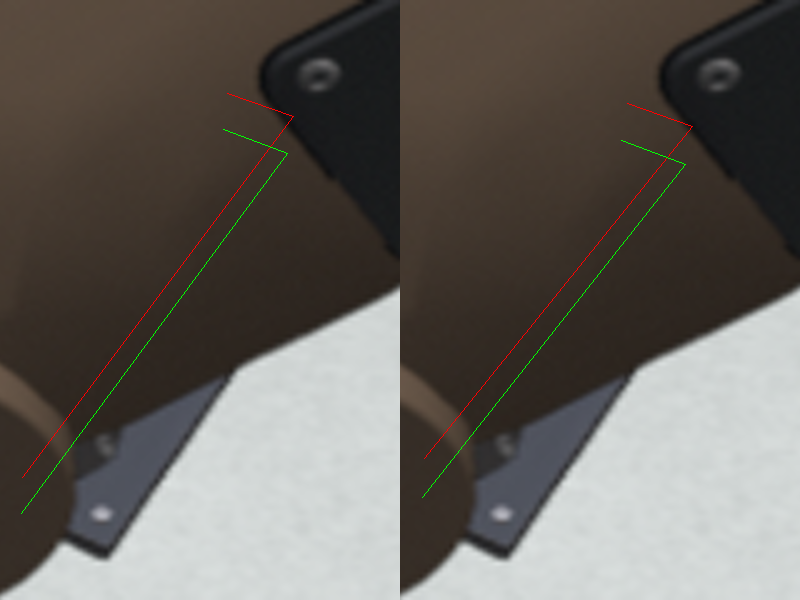

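View pics/T6.png

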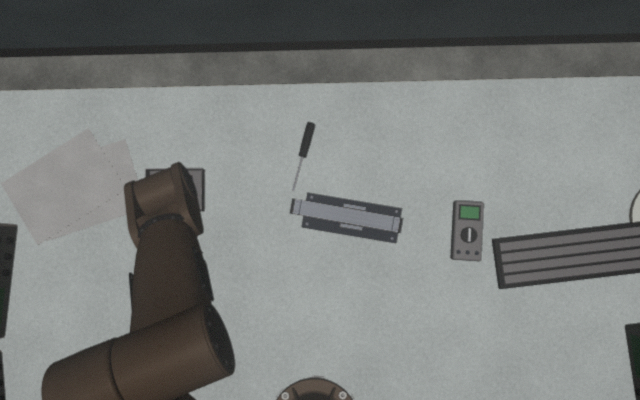

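>>> play_rows(gripper=-1, xyz=[[-22.9,4,0],[-22.9,4,0],[-22.9,4,0],[-22.9,4,0],[-22.9,4,0],[0,0,0],[0,0,0],[0,0,0]], turn=[[0,0,6.06],[0,0,6.06],[0,0,6.06],[0,0,6.06],[0,0,6.06],[0,0,0],[0,0,0],[0,0,0]])

```text
time_s: 8.95
tool_pos: [497.7, 324.5, 181.1]
eef_rot: [[-0.335, 0.942, 0.001], [0.942, 0.335, 0.0], [-0.0, 0.001, -1.0]]
ft_force: [1.0, 1.0, -1.1]
grip_width: 85.3
```

```bash
python3 -c "
from h import *
look2(7);ov(7,20);s=manip.read_state();print(s['eef_rot'].round(3))"
```

```text
9.05 [497.8 324.5 180.9] [ 0.4 -0.5 -0.9]
[[-0.335  0.942  0.001]
 [ 0.942  0.335  0.   ]
 [-0.     0.001 -1.   ]]
```

View pics/S7.png

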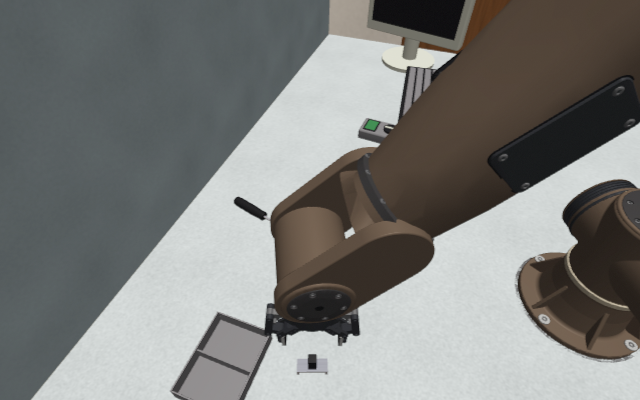

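>>> play_rows(xyz=[[-0.8,1.2,-30],[-0.7,1.2,-30],[0,0,-20],[0,0,-8],[0,0,0],[0,0,0]], turn=[[0,0,0.3],[0,0,0],[0,0,0],[0,0,0],[0,0,0],[0,0,0]])

```text
time_s: 9.55
tool_pos: [495.9, 327.2, 93.2]
eef_rot: [[-0.341, 0.94, 0.0], [0.94, 0.341, 0.0], [-0.0, 0.0, -1.0]]
ft_force: [0.0, 0.7, 0.8]
grip_width: 85.6
```

>>> play_rows(gripper=1, xyz=[[0,0,0],[0,0,0],[0,0,0],[0,0,0],[0,0,0],[0,0,0],[0,0,0],[0,0,0]], turn=[[0,0,0],[0,0,0],[0,0,0],[0,0,0],[0,0,0],[0,0,0],[0,0,0],[0,0,0]])

```text
time_s: 10.22
tool_pos: [495.4, 327.4, 93.5]
eef_rot: [[-0.342, 0.94, 0.001], [0.94, 0.342, 0.0], [0.0, 0.001, -1.0]]
ft_force: [-1.3, -0.1, 5.8]
grip_width: 15.1
```

>>> play_rows(xyz=[[0,0,20],[0,0,35],[0,0,35],[0,0,35],[0,0,30],[0,0,0]], turn=[[0,0,0],[0,0,0],[0,0,0],[0,0,0],[0,0,0],[0,0,0]])

```text
time_s: 10.72
tool_pos: [496.5, 328.1, 253.8]
eef_rot: [[-0.342, 0.94, 0.008], [0.94, 0.342, 0.004], [0.001, 0.009, -1.0]]
ft_force: [1.1, 0.1, 0.0]
grip_width: 14.9
```

```bash
python3 -c "
from h import *
look2(8)
a=cv2.imread('pics/S8.png')[300:400,260:400,::-1];crop(a,'s8.png',0,0,140,100,5)"
```

```text
10.8167 [495.3 327.4 248.9] [-0.   0.4 -0.6]
```

View pics/s8.png

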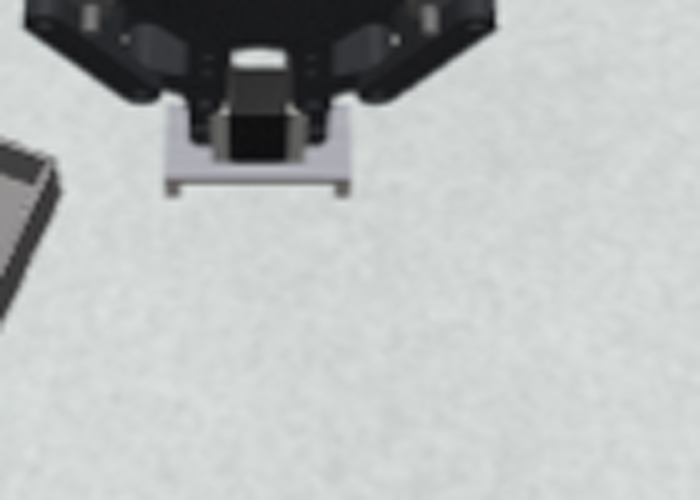

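View pics/S8.png

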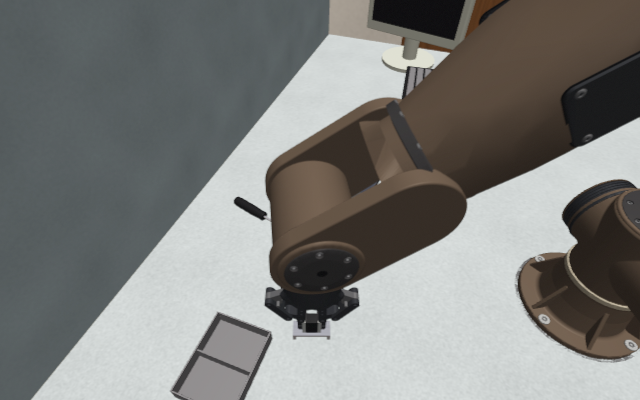

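```bash
python3 -c "
from h import *
q=(495.3,327.4,np.radians(20.0))
S=lambda u,v:(260+u/5-.4,300+v/5-.4)
def f(p,m): return planar((q[0]+p[0],q[1]+p[1],q[2]),(m[0],m[1],m[2]+248.9-93.4+p[2]))
fit('c',[('side',(29,12,15),S(165,179)),('side',(-29,12,15),S(351,179)),('side',(8,8,49),S(230,115)),('side',(-8,8,49),S(288,115)),('side',(29,12,0),S(167,195)),('side',(-29,12,0),S(349,195))],[0,0,0],f)
"
```

```text
c [ 2.65063937 -2.68245613 -0.08033064] 
 [[ 0.  -0.4]
 [ 0.1 -0.5]
 [ 0.3  0.2]
 [-0.6  0.1]
 [-0.   0.3]
 [ 0.2  0.3]]
```

>>> play_rows(xyz=[[3,-20,0],[6,-37,0],[6,-37,0],[6,-37,0],[6,-37,0],[6,-37,0],[6,-37,0],[6,-37,0],[6,-37,0],[6,-37,0],[6,-37,0],[3,-25,0]], turn=[[0,0,0],[0,0,-3],[0,0,-3],[0,0,-3],[0,0,-3],[0,0,-3],[0,0,-3],[0,0,-3],[0,0,-3],[0,0,-3],[0,0,-3],[0,0,-0.6]])

```text
time_s: 11.82
tool_pos: [561.2, -90.6, 246.2]
eef_rot: [[0.188, 0.982, -0.002], [0.982, -0.188, 0.0], [-0.0, -0.002, -1.0]]
ft_force: [-0.1, 0.5, -0.1]
grip_width: 15.0
```

>>> play_rows(xyz=[[2,-15,0],[1,-10,0],[0,0,0],[0,0,0],[0,0,0]], turn=[[0,0,0],[0,0,0],[0,0,0],[0,0,0],[0,0,0]])

```text
time_s: 12.23
tool_pos: [564.2, -111.3, 247.7]
eef_rot: [[0.183, 0.983, -0.001], [0.983, -0.183, 0.0], [0.0, -0.001, -1.0]]
ft_force: [-0.6, 0.6, -0.2]
grip_width: 14.8
```

```bash
python3 -c "
from h import *
look2(9);ov(9,20);s=manip.read_state();print(s['eef_rot'].round(3))"
```

```text
12.3333 [ 564.3 -111.3  247.9] [-0.7  0.2 -0.8]
[[ 0.182  0.983 -0.   ]
 [ 0.983 -0.182  0.   ]
 [ 0.    -0.    -1.   ]]
```

View pics/o9.png

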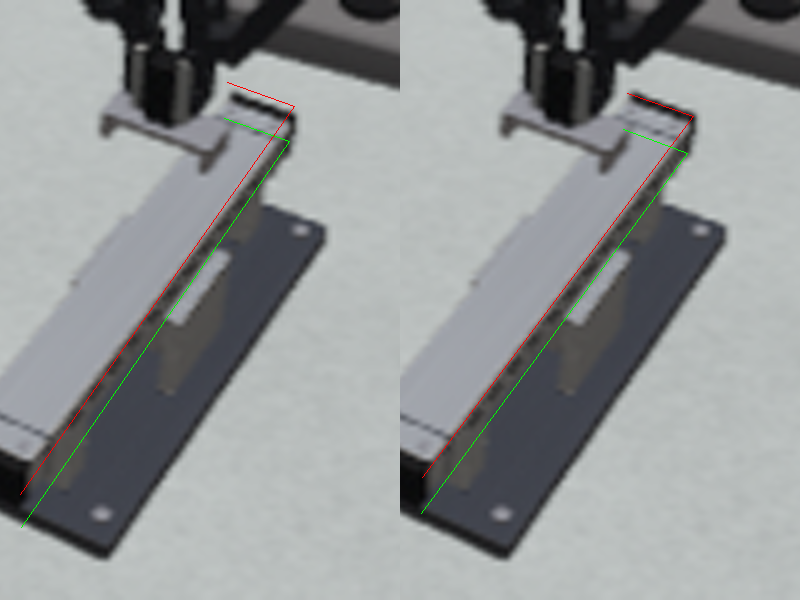

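```bash
python3 -c "
from h import *
a=cv2.imread('pics/S9.png')[:,:,::-1];crop(a,'z9.png',320,120,390,180,10)
b=cv2.imread('pics/T9.png')[:,:,::-1];crop(b,'y9.png',270,170,420,260,5)"
```

```text
(no output)
```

View pics/z9.png

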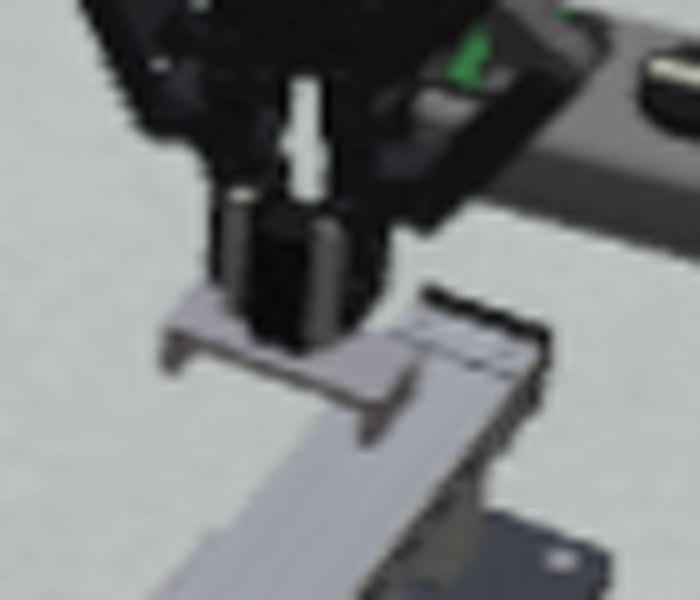

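View pics/y9.png

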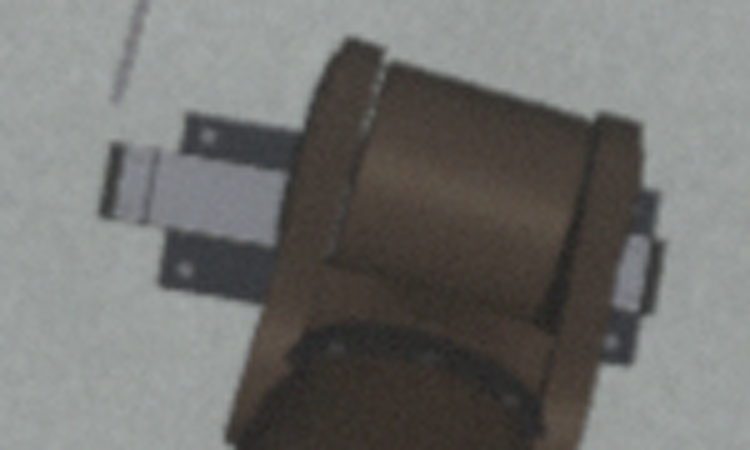

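```bash
python3 -c "
from h import *
S=lambda u,v:(320+u/10-.45,120+v/10-.45)
def f(p,m): return planar((564.3+p[0],-111.3+p[1],-.183+p[2]),(m[0],m[1],m[2]+247.9-93.4))
ob=[('side',(29,12,15),S(165,330)),('side',(-29,12,15),S(380,402)),('side',(-29,-12,15),S(420,350)),('side',(29,12,0),S(165,372)),('side',(-29,12,0),S(364,444))]
p=fit('c',ob,[0,0,0],f)
c=np.array([564.3+p[0],-111.3+p[1]])-CR[:2]
print('clip in cradle',c@[.983,-.184],c@[.184,.983])
"
```

```text
c [-0.73861307 -1.66609792 -0.0040639 ] 
 [[-0.4 -0.7]
 [-0.1  0.1]
 [ 0.3 -0.3]
 [-0.7 -0.1]
 [ 0.9  0.8]]
clip in cradle -1.843594626912922 2.0295209437942945
```

>>> play_rows(xyz=[[0.7,-1.7,-20],[0,0,-20],[0,0,-12],[0,0,-7],[0,0,0],[0,0,0]], turn=[[0,0,0],[0,0,0],[0,0,0],[0,0,0],[0,0,0],[0,0,0]])

```text
time_s: 12.83
tool_pos: [565.2, -113.9, 189.2]
eef_rot: [[0.183, 0.983, 0.0], [0.983, -0.183, -0.0], [-0.0, 0.0, -1.0]]
ft_force: [0.2, -0.7, -0.4]
grip_width: 14.9
```

```bash
python3 -c "
from h import *
look2(10)
a=cv2.imread('pics/S10.png')[:,:,::-1];crop(a,'z10.png',310,140,380,200,10)"
```

```text
12.9333 [ 565.4 -114.2  189.8] [ 0.8 -0.3 -0.5]
```

View pics/z10.png

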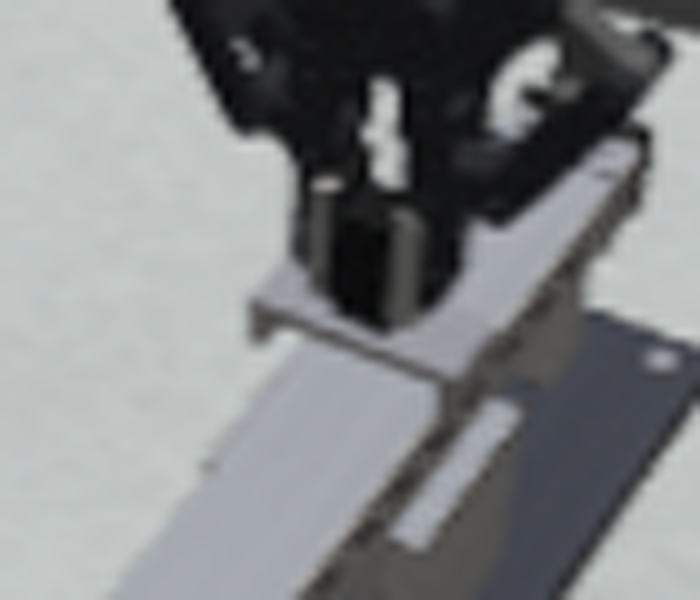

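```bash
python3 -c "
from h import *
S=lambda u,v:(310+u/10-.45,140+v/10-.45)
def f(p,m): return planar((565.4+p[0],-114.2+p[1],-.184),(m[0],m[1],m[2]+189.8-93.4))
ob=[('side',(29,12,15),S(250,302)),('side',(-29,12,15),S(460,380)),('side',(29,12,0),S(252,342)),('side',(-29,12,0),S(450,417))]
p=fit('c',ob,[0,0],f)
c=np.array([565.4+p[0],-114.2+p[1]])-CR[:2]
print('clip in cradle',c@[.983,-.184],c@[.184,.983])
a=cv2.imread('pics/S10.png');A=cv2.resize(a[140:200,310:380],None,fx=10,fy=10,interpolation=cv2.INTER_CUBIC)
P2=lambda X:tuple(((proj('side',X)[0]-[310,140]+.5)*10).astype(int))
for x in(-20,20):
  cv2.line(A,P2(planar(CR,(x-.7,-100,86))),P2(planar(CR,(x-.7,100,86))),(0,0,255),1)
cv2.circle(A,P2(planar(CR,(-30,-30,68))),4,(0,255,0),1);cv2.circle(A,P2(planar(CR,(-30,30,68))),4,(0,255,0),1);cv2.circle(A,P2(planar(CR,(-22.5,-30,68))),4,(0,255,255),1);cv2.circle(A,P2(planar(CR,(-22.5,30,68))),4,(0,255,255),1)
for m in((29,12,0),(24,12,0),(-24,12,0),(-29,12,0),(29,12,15),(-29,12,15)):cv2.circle(A,P2(f(p,m)),3,(255,0,0),1)
cv2.imwrite('pics/q10.png',A)
"
```

```text
c [-1.42916506 -1.2610552 ] 
 [[ 0.1 -0.4]
 [-0.1 -0.2]
 [-0.3  0. ]
 [ 0.3  0.5]]
clip in cradle -0.9820350944945179 -0.34768362844196044
```

View pics/q10.png

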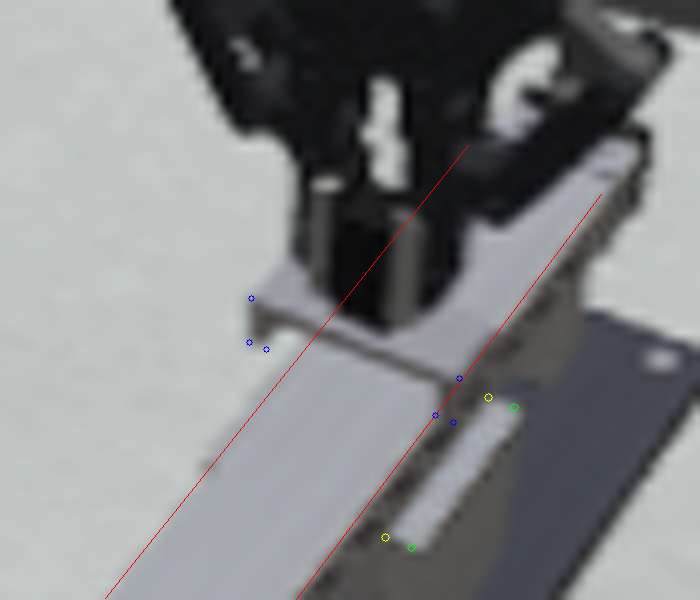

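>>> play_rows(xyz=[[-0.8,0.2,-3],[0,0,-3],[0,0,-3],[0,0,-2],[0,0,-2],[0,0,-1],[0,0,-1],[0,0,-1],[0,0,-1],[0,0,0]], turn=[[0,0,0],[0,0,0],[0,0,0],[0,0,0],[0,0,0],[0,0,0],[0,0,0],[0,0,0],[0,0,0],[0,0,0]])

```text
time_s: 13.77
tool_pos: [564.2, -114.2, 171.8]
eef_rot: [[0.184, 0.983, -0.0], [0.983, -0.184, 0.0], [0.0, -0.0, -1.0]]
ft_force: [-0.3, -0.7, 0.3]
grip_width: 14.7
```

```bash
python3 -c "
from h import *
look2(11)
a=cv2.imread('pics/S11.png')[:,:,::-1];crop(a,'z11.png',310,140,380,200,10)"
```

```text
13.8667 [ 564.2 -114.2  171.9] [ 1.1  0.7 -1.6]
```

View pics/z11.png

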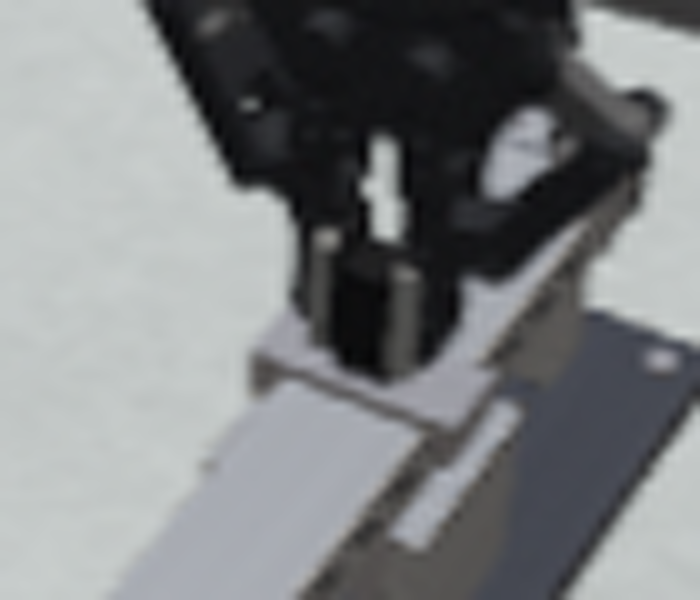

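>>> play_rows(xyz=[[0,0,-0.5],[0,0,-0.5],[0,0,-0.5],[0,0,-0.3],[0,0,0],[0,0,0]], turn=[[0,0,0],[0,0,0],[0,0,0],[0,0,0],[0,0,0],[0,0,0]])

```text
time_s: 14.37
tool_pos: [564.2, -114.1, 170.1]
eef_rot: [[0.184, 0.983, 0.0], [0.983, -0.184, -0.0], [-0.0, 0.0, -1.0]]
ft_force: [-0.4, -0.6, -1.1]
grip_width: 14.7
```

>>> play_rows(xyz=[[0,0,-0.3],[0,0,-0.3],[0,0,0]], turn=[[0,0,0],[0,0,0],[0,0,0]])

```text
time_s: 14.62
tool_pos: [564.2, -114.2, 169.5]
eef_rot: [[0.184, 0.983, 0.0], [0.983, -0.184, -0.0], [-0.0, 0.0, -1.0]]
ft_force: [-0.1, -0.0, -0.0]
grip_width: 14.9
```

>>> play_rows(xyz=[[0,0,-0.3],[0,0,0],[0,0,0]], turn=[[0,0,0],[0,0,0],[0,0,0]])

```text
time_s: 14.87
tool_pos: [564.3, -114.2, 169.4]
eef_rot: [[0.184, 0.983, 0.0], [0.983, -0.184, -0.0], [-0.0, 0.0, -1.0]]
ft_force: [-1.2, 0.1, 3.6]
grip_width: 14.9
```

```bash
python3 -c "
from h import *
look2(12);ov(12,20)
a=cv2.imread('pics/S12.png')[:,:,::-1];crop(a,'z12.png',290,140,380,220,8)"
```

```text
14.9667 [ 564.3 -114.2  169.5] [-1.1  1.7  4.9]
```

View pics/z12.png

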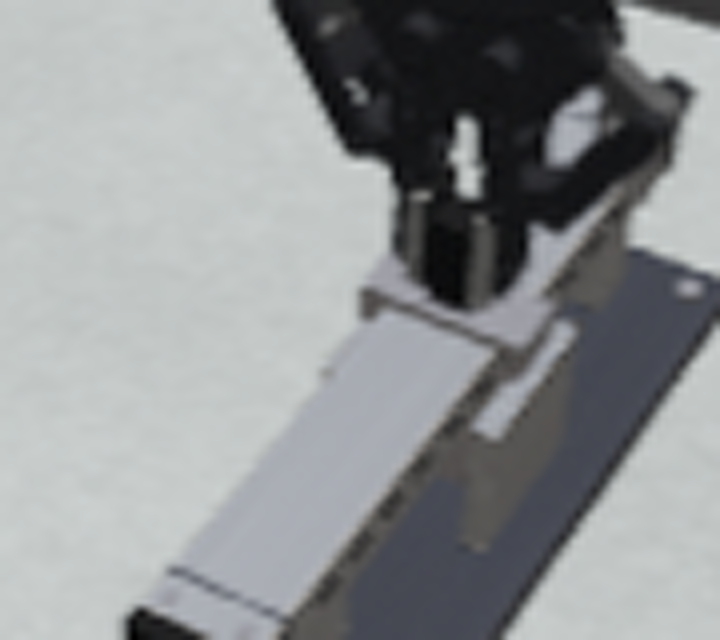

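View pics/p12.png

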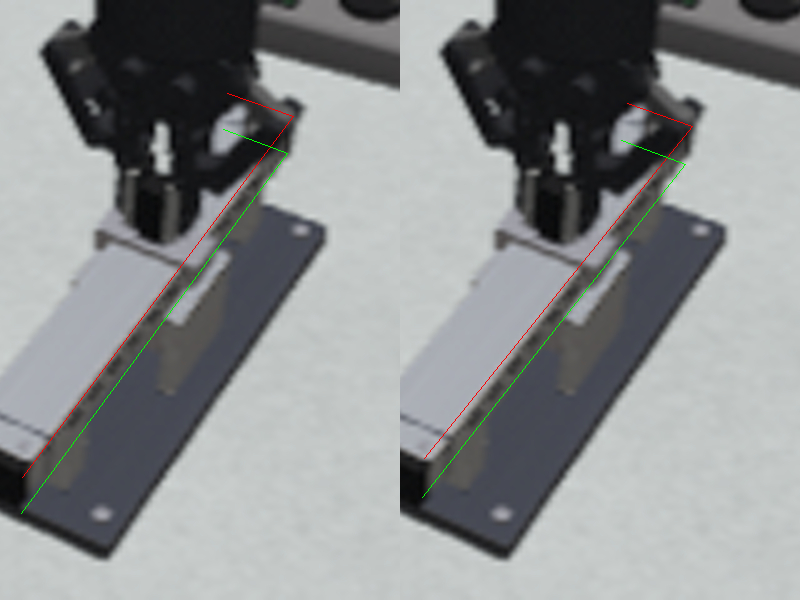

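>>> play_rows(gripper=-0.3, xyz=[[0,0,0],[0,0,0],[0,0,0],[0,0,0],[0,0,0]], turn=[[0,0,0],[0,0,0],[0,0,0],[0,0,0],[0,0,0]])

```text
time_s: 15.38
tool_pos: [564.3, -114.1, 169.1]
eef_rot: [[0.184, 0.983, -0.0], [0.983, -0.184, 0.0], [0.0, -0.0, -1.0]]
ft_force: [0.5, 0.4, -0.1]
grip_width: 55.6
```

>>> play_rows(xyz=[[0,0,5],[0,0,15],[0,0,30],[0,0,40],[0,0,40],[0,0,0],[0,0,0],[0,0,0],[0,0,0]], turn=[[0,0,0],[0,0,0],[0,0,0],[0,0,0],[0,0,0],[0,0,0],[0,0,0],[0,0,0],[0,0,0]])

```text
time_s: 16.13
tool_pos: [563.9, -114.1, 298.1]
eef_rot: [[0.184, 0.983, -0.002], [0.983, -0.184, 0.001], [0.0, -0.002, -1.0]]
ft_force: [0.2, 0.4, 0.2]
grip_width: 55.5
```

```bash
python3 -c "
from h import *
look2(13);ov(13,20)
a=cv2.imread('pics/S13.png')[:,:,::-1];crop(a,'z13.png',290,140,380,220,8)"
```

```text
16.2333 [ 564.  -114.1  298. ] [-0.8 -0.  -0.6]
```

View pics/z13.png

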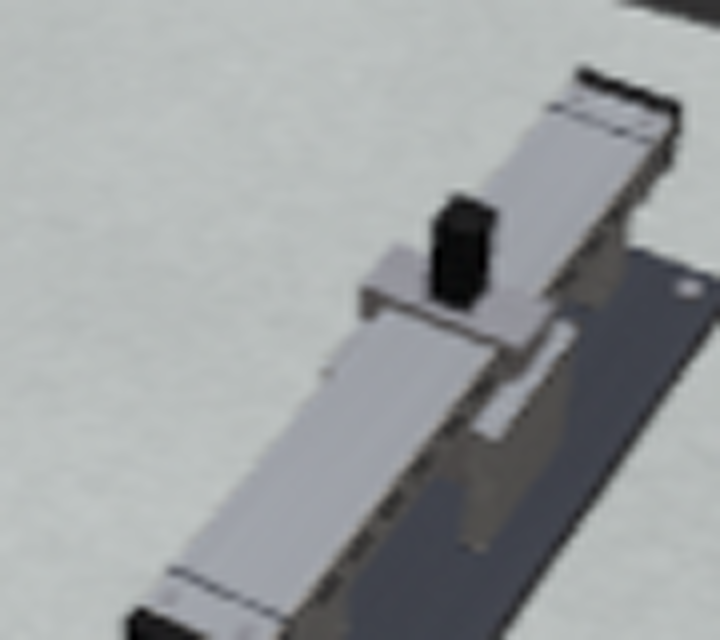

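View pics/o13.png

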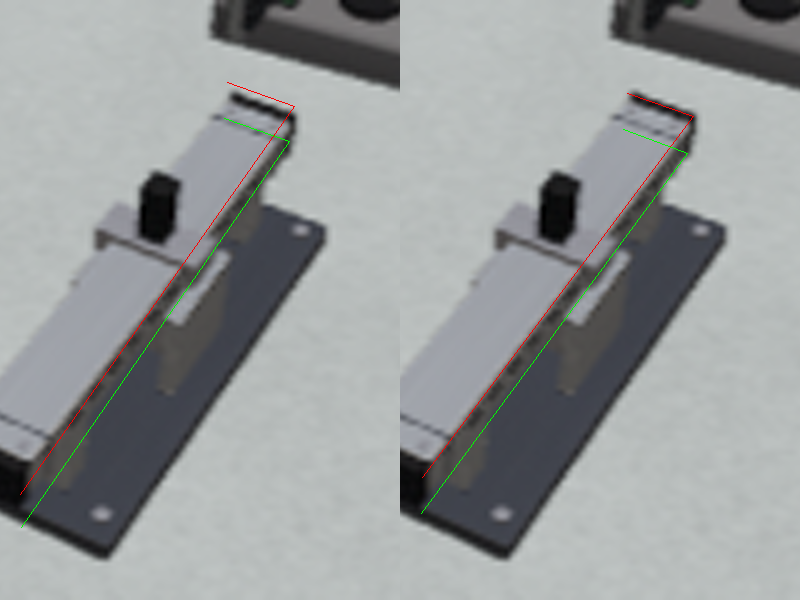

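```bash
python3 -c "
from h import *
S=lambda u,v:(290+u/8-.44,140+v/8-.44)
f=lambda p,m:planar(CR,(m[0]+p[0],m[1]+p[1],m[2]))
fit('clip',[('side',(29,12,91),S(362,290)),('side',(-29,12,91),S(522,350)),('side',(29,-12,91),S(398,245)),('side',(-29,-12,91),S(558,306)),('side',(8,8,125),S(431,208)),('side',(-8,8,125),S(480,220))],[0,0],f)
fit('cheek',[('side',(-22.5,30,68),S(474,428)),('side',(-28,30,68),S(493,440)),('side',(-28,-30,68),S(577,325)),('side',(-22.5,-30,68),S(558,318))],[0,0],f)
a=cv2.imread('pics/T0.png') if False else None
s=manip.read_state();print(s['time_s'])
manip.sign_off()
"
```

```text
clip [-0.98357218 -2.72593743] 
 [[-0.1 -1. ]
 [ 0.3 -0.5]
 [-0.2 -0.8]
 [-0.  -0.6]
 [ 0.2  1.1]
 [-0.2  1.8]]
cheek [-2.65642752 -0.83849075] 
 [[ 0.3  0.3]
 [-0.1 -0.4]
 [-0.4 -0. ]
 [ 0.1  0.1]]
16.2333
the job is handed in; nothing more can be done
```

The bar balances level on the ridge by itself, with the clip upright astride it. I handed the job in at about 16 s of the 72 s allowed.

- **Balancing the bar:** I slid it about 30 mm along the ridge with light pushes of a closed fingertip on its low end. The readings taken during the pushes were about 8 N sideways, against the 20 N limit. I backed off after each push to look, and it came level and stayed level with the robot clear of it.
- **Placing the clip:** I gripped it by its post, carried it over the ridge and lowered it until it touched the bar at about 4–5 N. Then I let go and lifted clear.
- **Last checks:** The final side image shows the bar level and the clip upright with its plate on the bar. I measured the clip about 2–3 mm from the ridge's middle along the cradle, within the 10 mm allowed.
- **What disagreed:** The side-view fit had residuals of 1–2 pixels. The cheeks also appeared about 2 mm off sideways from my cradle fit, which is within the stated camera accuracy.
- **Not checked:** I kept clear of the meter, screwdriver and tray and saw no contact with them, but I did not re-measure their positions at the end.

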